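# Point out the off-colour lens to the inspection camera and reject it

## Task

One lens in the drying tray has come out amber: point it out to the inspection camera by holding your fingertips a centimetre or two above the middle of the amber lens for at least two seconds, then press the red reject button on the camera's grey control box fully down and let it go. The coatings mark easily, so do not touch any lens; come down to the amber one from well above and go back up the same way, never low over another lens. Leave the green button alone, disturb nothing else, and finish clear of everything.

Things in the scene. Friction and masses are not known exactly. Their poses are not given: they have to be found in the camera images.
- lens_amber_top (a point): Centre of the top of the amber (orange-brown) lens, the only one of that colour. All six lenses are loose round uncut lens blanks, 70 mm in diameter, 8 mm thick in the middle and 3 mm at the rim, flat side down, gently domed side up, about 22 g; they lie in two rows of three, 80 mm apart, on the tray, and which lens lies where varies. The point is on the lens's surface, 28 mm above the table; z is up.
- lens_pale_top (a point): Centre of the top of the pale, nearly clear lens (same size); not to be pointed at or touched.
- lens_olive1_top (a point): Centre of the top of dark olive-green lens 1 of 4 (same size); not to be pointed at or touched.
- lens_olive2_top (a point): Centre of the top of dark olive-green lens 2 of 4 (same size); not to be pointed at or touched.
- lens_olive3_top (a point): Centre of the top of dark olive-green lens 3 of 4 (same size); not to be pointed at or touched.
- lens_olive4_top (a point): Centre of the top of dark olive-green lens 4 of 4 (same size); not to be pointed at or touched.
- tray: Fixed drying tray: white perforated plate in a black ribbed frame, 300 x 300 mm over the frame, frame 30 mm high, plate surface 20 mm above the table. Origin: centre of the underside; x and y run along the sides, z up. The two rows of lenses lie along y at its x = -80 and x = 0 mm; its third row (x = +80 mm) is empty.
- reject_top (a point): Centre of the top of the red reject push button of the inspection camera: a round cap of 32 mm diameter in a steel collar of 48 mm diameter, on the light grey control box. The cap's top is 64 mm above the table and 6 mm above the collar when out. The point moves with the cap; z is up, the button is pressed straight down.
- reject (a joint): Travel of the red button in m: 0 out, 0.006 fully down. A spring returns it; it starts to move at 1.5 N and is fully down at 5 N.
- accept_top (a point): Centre of the top of the green accept push button (same size and height as the red one), 68 mm beside the red one on the same box.
- accept (a joint): Travel of the green button in m: 0 out, 0.006 fully down; must stay out.
- station: Fixed light grey control box of the camera, 80 x 140 x 46 mm high, carrying both buttons on its top. Origin: centre of its underside; the red button is at its y = +34 mm, the green one at y = -34 mm, z up.
- marker: Loose marker pen lying flat, white barrel with blue cap, 131 mm long, 14 mm thick. Origin at its middle, on the table; x along the pen.
- suction_stick: Loose black lens suction stick standing upright on its rubber cup, 85 mm tall, cup 34 mm across, handle 17 mm. Origin: centre of the underside.
- polish: Loose white jar of lens polish with a blue lid, 56 mm in diameter, 80 mm tall, standing. Origin: centre of the underside.

How it is judged:
By the outcome, as a careful person would: the job done as asked, in the order asked, and still so for the second after the job is handed in, with the robot touching nothing.
It also fails if it takes over 45 s, if anything falls off the work surface, if the arm or the gripper's body presses on something with over 40 N, if the wrist force passes 120 N, or if a joint passes its speed limit or range.

## Robot

A 6-joint arm with a two-finger parallel gripper is mounted at the origin on the work surface. World frame = base frame: x ahead of the robot, y to its left, z up, the work surface at z = 0. Lengths are in m, angles in rad, forces in N, time in s.
With the tool pointing down it reaches from about 0.375 to 0.975 m from the base axis. Payload 3.8 kg.
Tool frame: the origin (TCP) lies between the finger pads; the fingertips stand 22 mm ahead of it and the grasp point (between the pads) lies 3 mm ahead of it; z points along the fingers, y is the direction in which the jaws open and shut (so a half turn about z gives the same grasp; the last joint's range is limited). The gripper opens to 85 mm and grips with 20 to 120 N. Pads are 22 mm wide; open, the fingers measure 114 mm over their backs; the gripper's body (76 mm by 85 mm) begins 54 mm behind the grasp point. The pads swing forward as they close: fully open they stand 13 mm farther back than shut.
Start: joints at [-1.38, 0.264, 1.604, -0, 1.274, -0.037], TCP at [0.152, -0.658, 0.253] pointing down, gripper open.
Joint ranges: [-2.63, 2.63], [-0.94, 2.18], [0.31, 2.57], [-1.31, 4.45], [0, 2.66], [-2.55, 2.55]. Speed limits (rad/s): [2.57, 2.57, 3.14, 3.14, 3.14, 3.14].

## Interface

Orientations are given as a rotation vector (axis times angle).
In Python, from workcell import * gives the robot as it stands.
- The arm moves only by the tool step_arm, never from a script. Its argument "motion" is a list that holds one entry, the list of rows, each a list of 7 numbers: the finger opening in m, from 0 to 0.0854, then the shift along the world's x, y, z in m, then the turn, a rotation vector about the world's x, y, z in degrees. A call has exactly 8 rows; each row is the pose to reach, as a shift and turn from the pose measured when the call began; what a row does not reach only later rows make up. A row lasts 1/8 s, in which the tool goes at most 62.5 mm and 10.7 degrees, less where a joint would pass 70% of its speed; a pose out of reach is approached as far as the arm can. A call with a gripper value outside its range is refused whole. The fingers move at their own pace and stop on an object; "newtons" is the grip in N (left out, the last holds). Time passes only in rows, so rows that repeat a pose let the fingers close, or fill a call up. It gives the time, the measured TCP pose, the force and the opening at its end, in the units of the state.
- read_state(): the state, without advancing time (a new reading comes with each control period).
- read_camera(name): name is "scene" or "top" or "wrist"; returns (picture, depth): 480x640x3 uint8, blue, green, red; 480x640 float32, m along the optical axis (not along the pixel's ray), 0 where there is no reading.
- get_calibration(name): a dict with "K" (3x3 intrinsics, pixels), "world_from_camera" (4x4, takes a point from camera to world coordinates). Camera axes: x right, y down, z forward; pixel columns grow to the right and rows downward; lengths in m; the calibration is good to about 2 mm. A picture is of the moment at which its call begins: read the wrist's pose just before it. get_calibration takes no time and is no camera call; for the wrist camera it gives the pose at the moment of the call.
- finish_job(): hands the job in, once; it reports no verdict.
Trained networks look in the newest picture that a camera, given by its name, has taken for a name from the list of things; names that differ only in an ending like _2 or _b are one class to them, and where a whole thing is asked for, a point or a joint stands for the part that bears it (a point fixed in the world has none). Each returns a list of dicts, best first, with "score" (0 to 1); they miss things now and then, are a little off and sometimes report something else, mostly with a low value. They report only what shows in the picture. A call takes as long as a camera call.
- spot_in(camera, thing): "xyz" ([x, y, z] in m, in the coordinates of the camera as it stood for that picture, good to about 4 mm: the middle of the surface that is visible of it).
- regions_of(camera, thing): "region" (480x640 bool, what is visible of it).
The state is a dict: "time": time; "q": joint angles; "joint_vel": joint speeds; "joint_torque": joint torques, N m; "tool_pos": TCP position; "tcp_rot": TCP orientation; "wrist_force": force on the tool from outside, world axes, zero at the start; "torque": the same for the moment, N m; "width": opening from 0.0 (shut) to 1.0 (fully open).
Only numpy, scipy, OpenCV 4.12 (cv2) and the standard library are available. Lean on these libraries where they do the work, as an engineer would, in place of code of your own. Each camera call takes 0.05 s, during which the arm holds its last target. There are 200 camera calls.

## Working session

There is one attempt and no reset: what is moved stays moved. The work goes in short steps, Python scripts to look and compute and a tool call to move; the robot and the scene stay as the last step left them, time stands still between calls to the robot, and variables do not carry over. Pictures are saved under pics/ and viewed, on a budget of 10 in all, crops included, one or two more only if the job needs it, and the job is handed in when it is done.

Besides the shell and the picture viewer there is one more tool, called after "Call:" as name(argument=value, ...) on one line, values as JSON. step_arm: Moves the arm, as the interface text tells. Its arguments: {"type":"object","properties":{"motion":{"type":"array"},"newtons":{"type":"number"}},"required":["motion"]}

```bash
mkdir -p pics
cat > h.py <<'E'
from workcell import *
import numpy as np, cv2
def world(cam,p):
    T=np.array(get_calibration(cam)["world_from_camera"]); return T[:3,:3]@np.array(p)+T[:3,3]
E
python3 - <<'E'
from h import *
s=read_state(); print(s["time"],s["tool_pos"],s["tcp_rot"],s["width"])
a,d=read_camera("top"); b,_=read_camera("scene")
cv2.imwrite("pics/top.png",a); cv2.imwrite("pics/scene.png",b)
for t in ["lens_amber_top","reject_top","accept_top","lens_pale_top","tray","station","suction_stick","polish","marker"]:
    for r in spot_in("top",t)[:3]: print(t,round(r["score"],2),world("top",r["xyz"]).round(3))
E
```

```text
0.0 [ 0.15229369 -0.65689671  0.25198844] [-3.11903552e+00 -3.56767631e-01  2.63613695e-04] 0.9981447890534344
lens_amber_top 0.97 [ 0.597 -0.002  0.028]
reject_top 0.77 [ 0.523 -0.273  0.07 ]
accept_top 0.68 [ 0.521 -0.341  0.066]
accept_top 0.49 [0.584 0.076 0.027]
lens_pale_top 0.7 [ 0.518 -0.022  0.024]
lens_pale_top 0.53 [ 0.525 -0.276  0.068]
lens_pale_top 0.4 [0.582 0.074 0.024]
station 0.85 [ 0.526 -0.308  0.05 ]
station 0.52 [0.581 0.077 0.024]
suction_stick 0.54 [ 0.437 -0.155  0.015]
polish 0.71 [ 0.65  -0.181  0.077]
marker 0.6 [0.534 0.409 0.013]
```

View pics/top.png

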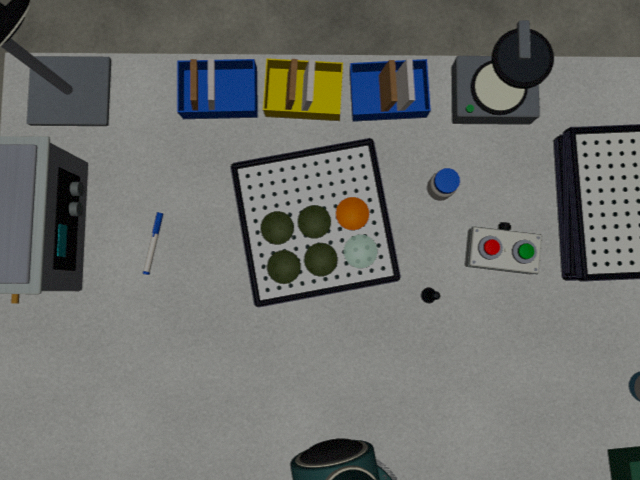

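View pics/scene.png

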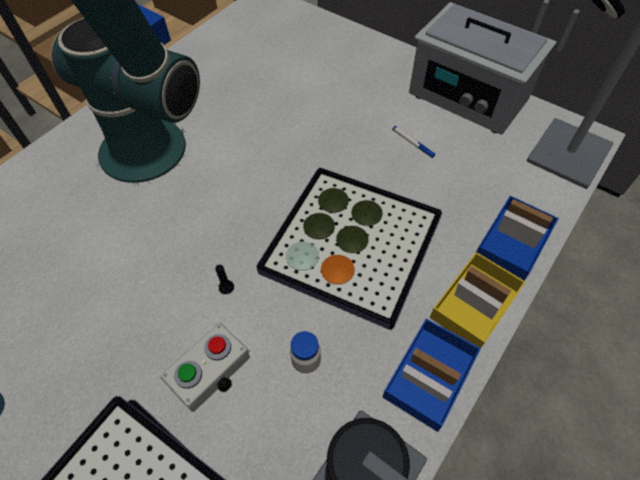

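The top view shows the amber lens at (352,213), red at (490,247) and green at (525,252). The network positions agree with that. I'll shut the fingers, turn the jaws along world x so they lie across the button row, and move towards the button at height for a closer look.

Call:
step_arm(motion=[[[0,0.037,0.045,0.006,0,0,9.6],[0,0.075,0.09,0.012,0,0,19.2],[0,0.112,0.135,0.018,0,0,28.9],[0,0.15,0.18,0.025,0,0,38.5],[0,0.187,0.225,0.03,0,0,48.1],[0,0.225,0.27,0.03,0,0,57.7],[0,0.262,0.315,0.03,0,0,67.4],[0,0.3,0.36,0.03,0,0,77]]], newtons=20)

```text
time: 1.55
tool_pos: [0.4535, -0.2961, 0.2838]
tcp_rot: [2.214, 2.228, 0.0]
wrist_force: [0.4, -0.5, -0.1]
width: 0.003
```

Run:
```python
from h import *
s=read_state(); print(s["time"],s["tool_pos"],s["tcp_rot"],s["width"],s["wrist_force"])
b,_=read_camera("wrist"); cv2.imwrite("pics/w1.png",b)
for t in ["reject_top","accept_top","lens_amber_top","suction_stick"]:
    for r in spot_in("wrist",t)[:2]: print(t,round(r["score"],2),world("wrist",r["xyz"]).round(4))
c,d=read_camera("scene"); cv2.imwrite("pics/s1.png",c); np.save("d1.npy",d)
```

```text
1.55 [ 0.45346659 -0.29605078  0.28377337] [2.21359187e+00 2.22755122e+00 2.18285588e-04] 0.0026134575030478343 [ 0.4449728  -0.54386479 -0.06769349]
reject_top 0.88 [ 0.527  -0.2699  0.0712]
accept_top 0.58 [ 0.5155 -0.3453  0.069 ]
lens_amber_top 0.65 [ 0.6439 -0.1905  0.0794]
suction_stick 0.75 [ 0.433  -0.168   0.0331]
```

View pics/w1.png

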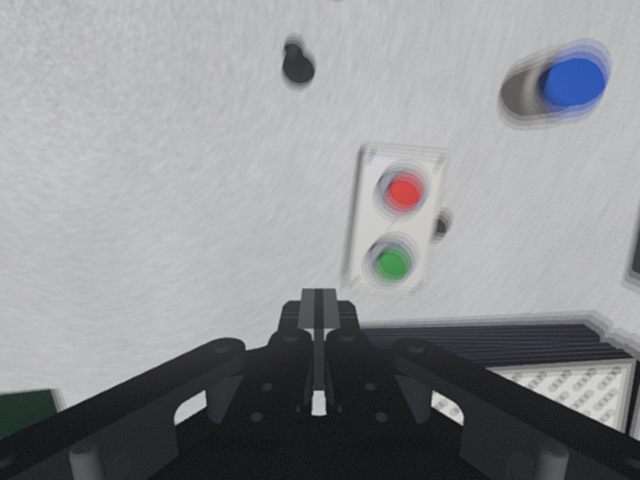

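View pics/s1.png

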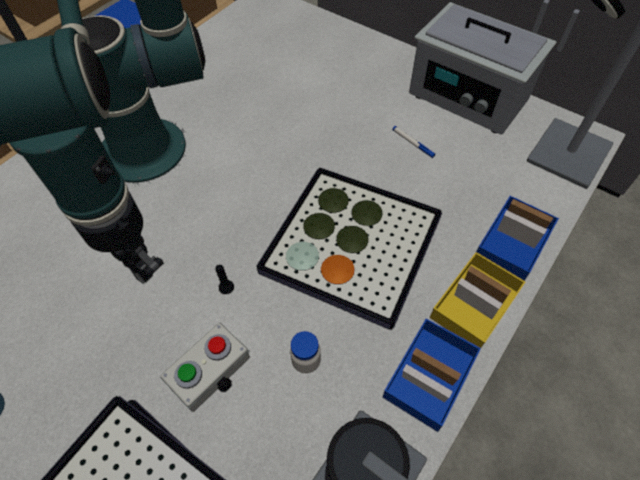

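Wrist view: red at (405,190) and green at (392,262). The motion blurred it. In the scene view the fingertips are at about (150,268), well clear of everything. Next I go high over the amber lens.

Call:
step_arm(motion=[[[0,0.024,0.049,0,0,0,0],[0,0.048,0.098,0,0,0,0],[0,0.072,0.147,0,0,0,0],[0,0.096,0.196,-0.01,0,0,0],[0,0.12,0.245,-0.03,0,0,0],[0,0.1435,0.294,-0.05,0,0,0],[0,0.1435,0.294,-0.08,0,0,0],[0,0.1435,0.294,-0.08,0,0,0]]])

```text
time: 2.85
tool_pos: [0.5933, -0.0052, 0.2001]
tcp_rot: [-2.22, -2.216, 0.008]
wrist_force: [-0.9, -0.5, -0.2]
width: -0.002
```

Run:
```python
from h import *
read_camera("top")
b,_=read_camera("wrist"); s=read_state(); print(s["time"],s["tool_pos"],s["tcp_rot"],s["width"],s["wrist_force"])
for t in ["lens_amber_top","lens_pale_top"]:
    for r in spot_in("wrist",t)[:2]: print(t,round(r["score"],2),world("wrist",r["xyz"]).round(4))
c,d=read_camera("scene")
# fingertips: project TCP + tips into scene, and find depth-cloud points near the tool axis
cal=get_calibration("scene");K=np.array(cal["K"]);T=np.array(cal["world_from_camera"])
v,u=np.mgrid[:480,:640]; P=np.stack([(u-K[0,2])/K[0,0]*d,(v-K[1,2])/K[1,1]*d,d],-1)@T[:3,:3].T+T[:3,3]
p=s["tool_pos"]; m=(d>0)&(np.hypot(P[...,0]-p[0],P[...,1]-p[1])<.06)&(P[...,2]>.06)&(P[...,2]<.26)
q=P[m]; o=np.argsort(q[:,2])[:12]; print("lowest tool points",q[o].round(3))
for z in (0.022,0.035):
    w=np.linalg.inv(T)@np.array([p[0],p[1],p[2]-z,1]); print(z,(K@w[:3]/w[2])[:2].round(1))
x=np.argwhere(m); print(x.max(0)); 
r0,c0=x.max(0); r0=x[:,0].max(); cc=int(np.median(x[:,1]))
crop=c[max(0,r0-90):r0+60,max(0,cc-90):cc+90]; print("crop origin",max(0,cc-90),max(0,r0-90))
cv2.imwrite("pics/s2.png",np.hstack([cv2.resize(crop,(540,450)),]))
cv2.imwrite("pics/w2.png",b)
```

```text
2.95 [ 0.59540437 -0.00580017  0.20362919] [ 2.22443018e+00  2.21833147e+00 -1.67751339e-03] -0.0017870285303627077 [ 0.47455537  0.30578139 -0.53845938]
lens_amber_top 0.85 [0.5992 0.0014 0.0296]
lens_pale_top 0.7 [ 0.5302 -0.0159  0.0276]
lowest tool points [[ 0.602 -0.014  0.183]
 [ 0.602 -0.012  0.183]
 [ 0.589 -0.017  0.184]
 [ 0.596 -0.018  0.185]
 [ 0.602 -0.017  0.186]
 [ 0.6   -0.018  0.186]
 [ 0.594 -0.018  0.187]
 [ 0.591 -0.018  0.187]
 [ 0.606 -0.013  0.187]
 [ 0.599 -0.019  0.188]
 [ 0.593 -0.017  0.188]
 [ 0.603 -0.016  0.188]]
0.022 [336.7 223.3]
0.035 [336.7 227.4]
[228 359]
crop origin 244 138
```

View pics/s2.png

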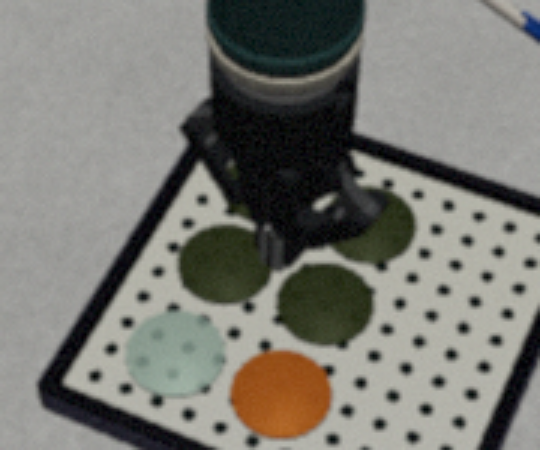

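View pics/w2.png

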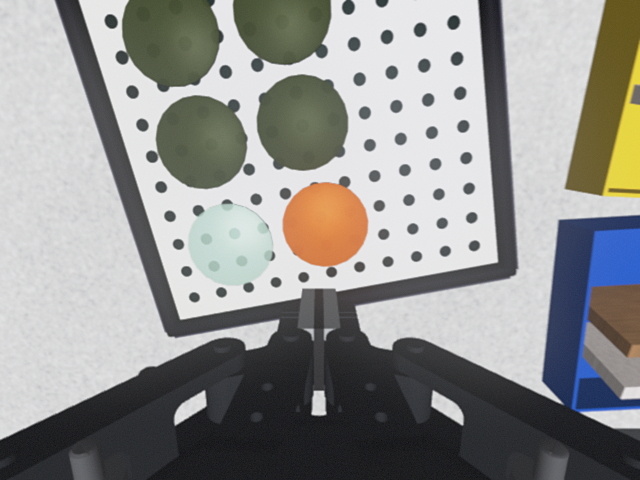

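The scene crop puts the fingertips at about pixel (334,225). Together with the depth readings (lowest tool point 0.183 m), that fits tips 22 mm below the TCP. The wrist view shows amber at (326,224). I descend partway first, then check.

Call:
step_arm(motion=[[[0,0.0025,0.006,0,0,0,0],[0,0.0025,0.006,-0.02,0,0,0],[0,0.0025,0.006,-0.045,0,0,0],[0,0.0025,0.006,-0.07,0,0,0],[0,0.0025,0.006,-0.09,0,0,0],[0,0.0025,0.006,-0.1,0,0,0],[0,0.0025,0.006,-0.1,0,0,0],[0,0.0025,0.006,-0.1,0,0,0]]])

```text
time: 4.1
tool_pos: [0.5997, 0.0005, 0.1061]
tcp_rot: [2.221, 2.216, 0.004]
wrist_force: [0.3, -0.0, 0.6]
width: 0.001
```

Run:
```python
from h import *
L=[]
for i in range(3):
    b,_=read_camera("wrist"); s=read_state(); L.append(s["tool_pos"]); print(s["time"],s["tool_pos"],s["tcp_rot"])
print(np.mean(L,0))
r=spot_in("wrist","lens_amber_top")[0]; print(r["score"],world("wrist",r["xyz"]).round(4))
g=regions_of("wrist","lens_amber_top")[0]["region"]; print(g.sum())
cal=get_calibration("wrist");K=np.array(cal["K"]);T=np.array(cal["world_from_camera"])
c=max(cv2.findContours(g.astype(np.uint8),0,1)[0],key=len)[:,0].astype(float)
y=np.c_[(c-K[[0,1],[2,2]])/K[[0,1],[0,1]],np.ones(len(c))]@T[:3,:3].T
X=T[:3,3]+y*((.0235-T[2,3])/y[:,2])[:,None]
print("rim circle",cv2.minEnclosingCircle(X[:,:2].astype(np.float32)))
```

```text
4.15 [5.99868054e-01 4.42048858e-04 1.06443325e-01] [2.22116828 2.21599634 0.00441045]
4.2 [5.99826359e-01 4.35696235e-04 1.06484300e-01] [2.22111344 2.2160167  0.00438652]
4.25 [5.99727371e-01 4.57573344e-04 1.06419101e-01] [2.22127131 2.21599977 0.0043098 ]
[5.99807261e-01 4.45106146e-04 1.06448909e-01]
0.62 [0.5969 0.0062 0.0287]
9356
rim circle ((0.5986340045928955, -0.002896194579079747), 0.035362608730793)
```

Call:
step_arm(motion=[[[0,-0.001,-0.0015,-0.01,0,0,0],[0,-0.001,-0.0015,-0.025,0,0,0],[0,-0.001,-0.0015,-0.036,0,0,0],[0,-0.001,-0.0015,-0.041,0,0,0],[0,-0.001,-0.0015,-0.041,0,0,0],[0,-0.001,-0.0015,-0.041,0,0,0],[0,-0.001,-0.0015,-0.041,0,0,0],[0,-0.001,-0.0015,-0.041,0,0,0]]])

```text
time: 5.35
tool_pos: [0.5988, -0.001, 0.0656]
tcp_rot: [2.221, 2.216, 0.005]
wrist_force: [0.3, 0.2, 0.1]
width: 0.002
```

Run:
```python
from h import *
c,d=read_camera("scene"); s=read_state(); print(s["time"],s["tool_pos"],s["wrist_force"])
cv2.imwrite("pics/s3.png",cv2.resize(c[180:320,250:430],(720,560)))
```

```text
5.4 [ 0.59867556 -0.00102948  0.06548757] [ 0.395311    0.46051994 -0.42101072]
```

View pics/s3.png

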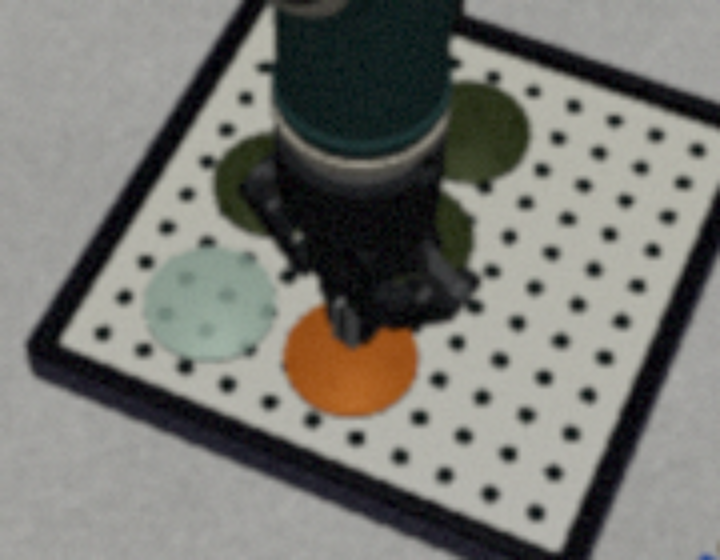

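The crop shows the fingertips at (355,340), just above the amber centre at (350,358), with no contact force. The tips are about 15 mm above the lens, so I hold here.

Call:
step_arm(motion=[[[0,0,0,0,0,0,0],[0,0,0,0,0,0,0],[0,0,0,0,0,0,0],[0,0,0,0,0,0,0],[0,0,0,0,0,0,0],[0,0,0,0,0,0,0],[0,0,0,0,0,0,0],[0,0,0,0,0,0,0]]])

```text
time: 6.4
tool_pos: [0.5987, -0.001, 0.0655]
tcp_rot: [2.221, 2.216, 0.004]
wrist_force: [-0.4, -1.7, -0.3]
width: -0.002
```

Call:
step_arm(motion=[[[0,0,0,0,0,0,0],[0,0,0,0,0,0,0],[0,0,0,0,0,0,0],[0,0,0,0,0,0,0],[0,0,0,0,0,0,0],[0,0,0,0,0,0,0],[0,0,0,0,0,0,0],[0,0,0,0,0,0,0]]])

```text
time: 7.4
tool_pos: [0.5987, -0.001, 0.0655]
tcp_rot: [2.221, 2.216, 0.004]
wrist_force: [0.1, 0.3, 0.4]
width: 0.002
```

Call:
step_arm(motion=[[[0,0,0,0,0,0,0],[0,0,0,0,0,0,0],[0,0,0,0.02,0,0,0],[0,0,0,0.05,0,0,0],[0,0,0,0.09,0,0,0],[0,0,0,0.13,0,0,0],[0,0,0,0.16,0,0,0],[0,0,0,0.16,0,0,0]]])

```text
time: 8.4
tool_pos: [0.6012, -0.0011, 0.2309]
tcp_rot: [2.217, 2.211, 0.014]
wrist_force: [1.2, 0.4, 0.2]
width: -0.001
```

Call:
step_arm(motion=[[[0,-0.012,-0.043,0,0,0,0],[0,-0.026,-0.09,0,0,0,0],[0,-0.039,-0.137,0,0,0,0],[0,-0.052,-0.185,0,0,0,0],[0,-0.065,-0.23,0,0,0,0],[0,-0.076,-0.271,-0.01,0,0,0],[0,-0.076,-0.271,-0.03,0,0,0],[0,-0.076,-0.271,-0.03,0,0,0]]])

```text
time: 9.4
tool_pos: [0.5232, -0.2708, 0.1977]
tcp_rot: [2.222, 2.215, 0.012]
wrist_force: [-0.1, -0.1, 0.9]
width: 0.003
```

Run:
```python
from h import *
read_camera("top"); read_camera("top"); b,_=read_camera("wrist"); s=read_state(); print(s["time"],s["tool_pos"],s["tcp_rot"],s["wrist_force"])
cv2.imwrite("pics/w4.png",b)
cal=get_calibration("wrist");K=np.array(cal["K"]);T=np.array(cal["world_from_camera"])
for t in ["reject_top","accept_top"]:
    for r in spot_in("wrist",t)[:1]: print(t,round(r["score"],2),world("wrist",r["xyz"]).round(4))
h=cv2.cvtColor(b,cv2.COLOR_BGR2HSV)
for n,m in (("red",((h[...,0]<8)|(h[...,0]>172))),("green",(h[...,0]>50)&(h[...,0]<75))):
    g=(m&(h[...,1]>130)&(h[...,2]>60)).astype(np.uint8)
    k,l,st,c=cv2.connectedComponentsWithStats(g); i=1+st[1:,4].argmax()
    y=T[:3,:3]@np.array([(c[i][0]-K[0,2])/K[0,0],(c[i][1]-K[1,2])/K[1,1],1]); print(n,st[i],c[i],(T[:3,3]+y*(.064-T[2,3])/y[2]).round(4))
```

```text
9.55 [ 0.52553197 -0.27098251  0.20084325] [2.21540871 2.21336551 0.01400142] [0.39043821 0.52119099 0.52861968]
reject_top 0.79 [ 0.5271 -0.2769  0.0701]
red [ 299  230   43   42 1408] [320.01420455 250.38636364] [ 0.5288 -0.2781  0.064 ]Traceback (most recent call last):
  File "<stdin>", line 10, in <module>
ValueError: attempt to get argmax of an empty sequence
```

View pics/w4.png

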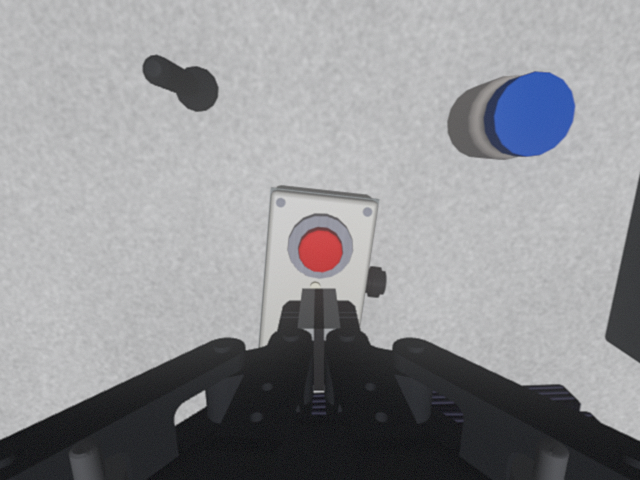

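Red cap at (320,250) in the wrist view, which gives about (0.527, -0.276). Both pads fit inside the cap. I come down to just above it.

Call:
step_arm(motion=[[[0,0.0015,-0.005,-0.01,0,0,0],[0,0.0015,-0.005,-0.035,0,0,0],[0,0.0015,-0.005,-0.06,0,0,0],[0,0.0015,-0.005,-0.085,0,0,0],[0,0.0015,-0.005,-0.1,0,0,0],[0,0.0015,-0.005,-0.107,0,0,0],[0,0.0015,-0.005,-0.107,0,0,0],[0,0.0015,-0.005,-0.107,0,0,0]]])

```text
time: 10.65
tool_pos: [0.5283, -0.2767, 0.0957]
tcp_rot: [2.213, 2.211, 0.015]
wrist_force: [0.1, 0.8, 1.0]
width: -0.002
```

Run:
```python
from h import *
c,d=read_camera("scene"); s=read_state(); print(s["time"],s["tool_pos"],s["wrist_force"])
cv2.imwrite("pics/s5.png",cv2.resize(c[280:420,130:310],(720,560)))
```

```text
10.7 [ 0.52825738 -0.2767464   0.09575929] [-0.81075491  0.35870492 -0.26019324]
```

View pics/s5.png

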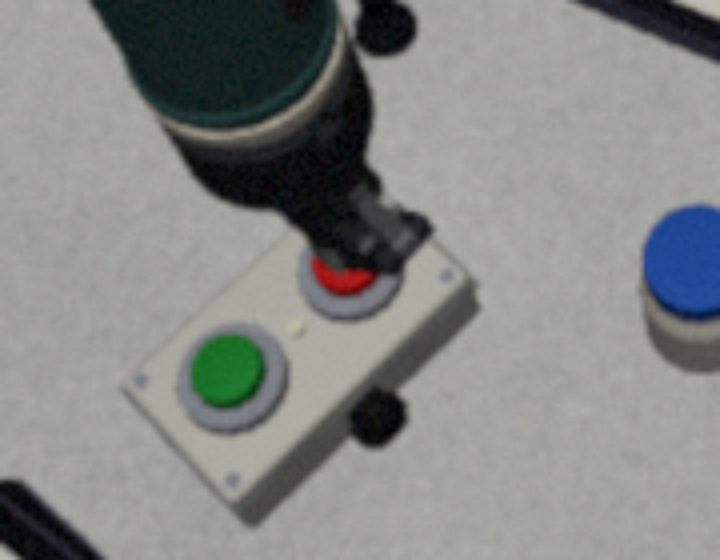

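The tips are over the red cap (crop about (345,265)), about 10 mm up. Now I press gently and read the force.

Call:
step_arm(motion=[[[0,0,0,-0.005,0,0,0],[0,0,0,-0.009,0,0,0],[0,0,0,-0.011,0,0,0],[0,0,0,-0.013,0,0,0],[0,0,0,-0.015,0,0,0],[0,0,0,-0.016,0,0,0],[0,0,0,-0.016,0,0,0],[0,0,0,-0.016,0,0,0]]])

```text
time: 11.7
tool_pos: [0.5291, -0.2773, 0.0837]
tcp_rot: [2.211, 2.21, 0.016]
wrist_force: [-6.8, 3.5, 23.0]
width: 0.004
```

23 N upward, so it looks bottomed, but the TCP is about 4 mm higher than I expected. I check with a picture.

Run:
```python
from h import *
c,d=read_camera("scene"); b,_=read_camera("wrist"); s=read_state(); print(s["time"],s["tool_pos"],s["wrist_force"],s["torque"],s["width"])
cv2.imwrite("pics/s6.png",np.hstack([cv2.resize(c[310:400,160:250],(400,400),interpolation=2),b[150:350,220:420].repeat(2,0).repeat(2,1)]))
```

```text
11.8 [ 0.52912541 -0.27726431  0.08374223] [-6.58404697  2.79388282 22.37434065] [6.02994724e-01 1.06390255e+00 4.20801327e-04] 0.004789723233418756
```

View pics/s6.png

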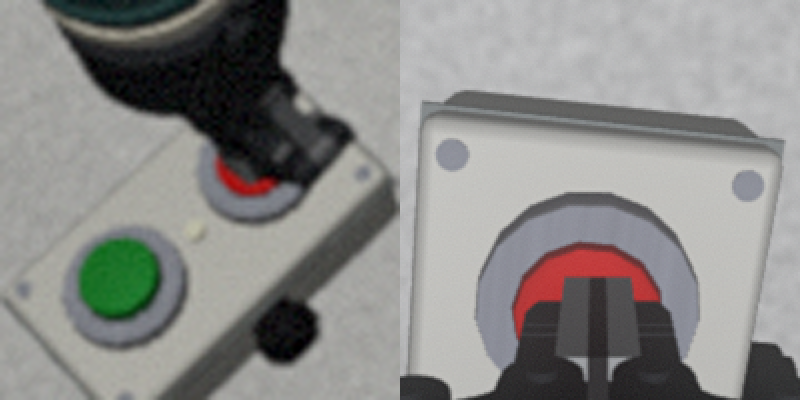

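The wrist view shows the pads centred on the cap, which sits flush with the collar. At 22 N against a 5 N full-travel spring it is at its stop. Now I release straight up.

Call:
step_arm(motion=[[[0,0,0,0.005,0,0,0],[0,0,0,0.015,0,0,0],[0,0,0,0.035,0,0,0],[0,0,0,0.065,0,0,0],[0,0,0,0.1,0,0,0],[0,0,0,0.13,0,0,0],[0,0,0,0.16,0,0,0],[0,0,0,0.16,0,0,0]]])

```text
time: 12.8
tool_pos: [0.5309, -0.2783, 0.2479]
tcp_rot: [2.207, 2.205, 0.018]
wrist_force: [0.3, -0.4, -0.2]
width: -0.001
```

Call:
step_arm(motion=[[[0,-0.015,-0.015,0,0,0,0],[0,-0.035,-0.035,0,0,0,0],[0,-0.06,-0.06,0,0,0,0],[0,-0.085,-0.085,0,0,0,0],[0,-0.1,-0.1,0,0,0,0],[0,-0.1,-0.1,0,0,0,0],[0,-0.1,-0.1,0,0,0,0],[0,-0.1,-0.1,0,0,0,0]]])

```text
time: 13.8
tool_pos: [0.4311, -0.3777, 0.2474]
tcp_rot: [2.206, 2.207, 0.019]
wrist_force: [-0.7, 0.7, -0.5]
width: -0.003
```

Run:
```python
from h import *
c,d=read_camera("scene"); t,td=read_camera("top"); s=read_state(); print(s["time"],s["tool_pos"],s["wrist_force"],abs(np.array(s["joint_vel"])).max())
for n in ["reject_top","accept_top","lens_amber_top","suction_stick","polish"]:
    for r in spot_in("top",n)[:1]: print(n,round(r["score"],2),world("top",r["xyz"]).round(4))
a=cv2.imread("pics/top.png"); g=cv2.absdiff(a,t).max(2)
m=cv2.morphologyEx((g>40).astype(np.uint8),2,np.ones((3,3)))
print("changed:",[list(map(int,x)) for x in cv2.connectedComponentsWithStats(m)[2][1:] if x[4]>15])
cv2.imwrite("pics/s7.png",c)
```

```text
13.9 [ 0.43128355 -0.37768046  0.24769693] [ 0.61616294  0.64899274 -0.12283428] 0.002002090869290053
reject_top 0.56 [ 0.5239 -0.2746  0.0677]
accept_top 0.52 [ 0.5248 -0.3408  0.0671]
lens_amber_top 0.71 [ 0.5174 -0.0226  0.0259]
suction_stick 0.72 [ 0.434  -0.1556  0.0178]
polish 0.74 [ 0.6503 -0.1847  0.0806]
changed: [[593, 258, 29, 16, 342], [578, 279, 62, 62, 2774], [578, 364, 62, 116, 3554], [635, 378, 5, 21, 81], [298, 438, 78, 28, 1395], [261, 460, 32, 20, 398], [310, 467, 5, 4, 18]]
```

View pics/s7.png

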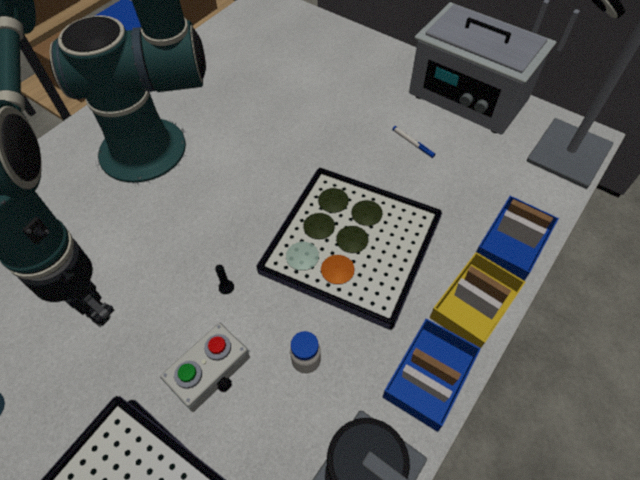

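The final scene view shows the red button out again at (217,345), green at (187,372) and the lenses unmoved. The only changes in the top view are where the arm is or was. I hand the job in.

```bash
python3 -c "
from workcell import *
print(finish_job())"
```

```text
the job is handed in; nothing more can be done
None
```

I pointed out the amber lens, pressed and released the red reject button, and handed the job in at about 14 s. The arm finished clear of everything and at rest.

- **Pointing:** I came straight down over the amber lens with shut fingers and held still for about 2.5 s. The fingertips were within about 3 mm of its middle, and I saw no contact force. I then went straight back up.
- **Button:** I pressed red to 22 N, against 5 N for full travel, with the pads centred on the cap. I then released straight up and moved clear.
- **Last checks:**
  - Comparing top views from before and after, only the arm had changed. The lenses, stick, jar and green button looked undisturbed.
  - I judged from the last scene picture that the red cap was out again; I did not measure it precisely.

Two things disagreed:
- **Fingertip height:** the button bottomed with the tool about 4 mm higher than fingertips 22 mm ahead of it would give. The height above the lens was therefore about 12–15 mm, still within the range asked.
- **Amber lens position:** in the last top picture the network gave the pale lens's position for the amber one. The picture itself shows the amber lens where it was.

I viewed 10 pictures, which was the full budget.

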